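Nest the measuring cups back into their bowl

ROBOT

A 6-joint arm with a two-finger parallel gripper is mounted at the origin on a cart in front of the work surface, level with it; the furniture and walls round the work are solid. World frame = base frame: x ahead of the robot, y to its left, z up, the work surface at z = 0. Lengths are in m, angles in rad, forces in N, time in s.
With the tool pointing down it reaches from about 0.325 to 0.875 m from the base axis. Payload 4.4 kg.
Tool frame: the origin (TCP) lies at the very end of the fingers, on their centre line; the grasp point (between the pads) lies 19 mm behind it; z points along the fingers, y is the direction in which the jaws open and shut (so a half turn about z gives the same grasp; the last joint's range is limited). The gripper opens to 85 mm and grips with 20 to 120 N. Pads are 22 mm wide; open, the fingers measure 114 mm over their backs; the gripper's body (76 mm by 85 mm) begins 54 mm behind the grasp point. The pads swing forward as they close: fully open they stand 13 mm farther back than shut.
Start: joints at [-1.351, 0.207, 1.542, -0, 1.393, -0.15], TCP at [0.208, -0.536, 0.231] pointing down, gripper open.
Joint ranges: [-2.73, 2.73], [-0.86, 2.22], [0.23, 2.46], [-1.11, 4.25], [0.08, 2.63], [-2.82, 2.82]. Speed limits (rad/s): [2.79, 2.79, 3.14, 3.14, 3.14, 3.14].

INTERFACE

Orientations are given as a 3x3 rotation matrix whose columns are the frame's x, y, z axes.
In Python, from cell import arm, viewer, find_in gives the robot as it stands.
- The arm moves only by the tool carry_out, never from a script. Its argument "motion" is one flat list of numbers, 7 for each row, row after row: the shift along the tool's x, y, z in units of 40 mm (1.0 is 40 mm), then the turn, a rotation vector about the tool's x, y, z in units of 6 degrees (1.0 is 6 degrees), then the finger opening in mm, from 0 to 85.4. In form: [dx, dy, dz, rx, ry, rz, grip, dx, dy, dz, rx, ry, rz, grip, ...]. A call has 1 to 10 rows; each row is the pose to reach, as a shift and turn from the pose commanded when the call began, along the tool's axes at that moment; what a row does not reach only later rows make up. A row lasts 1/8 s, in which the tool goes at most 62.5 mm and 10.7 degrees, less where a joint would pass 70% of its speed; a pose out of reach is approached as far as the arm can. A call with a gripper value outside its range is refused whole. The fingers move at their own pace and stop on an object; the grip force is fixed at half the most. Time passes only in rows, so rows that repeat a pose let the fingers close. It gives the time, the measured TCP pose, the force and the opening at its end, in the units of the state.
- arm.sense(): the state, without advancing time (a new reading comes with each control period).
- viewer.get_image(name): name is "scene" or "side" or "wrist"; returns a dict with "color" (384x512x3 uint8, blue, green, red), "depth" (384x512 float32, m along the optical axis (not along the pixel's ray), 0 where there is no reading), "K" (3x3 intrinsics, pixels), "D" ([k1, k2, p1, p2, k3] as OpenCV has them; the pictures are not rectified), "T" (4x4, takes a point from camera to world coordinates). Camera axes: x right, y up, looking along -z (the intrinsics and any distortion apply to the point x, -y, -z); pixel columns grow to the right and rows downward; lengths in m; the calibration is good to about 2 mm. A picture is of the moment at which its call begins.
- arm.finish_job(): hands the job in, once; it reports no verdict.
Trained networks look in a picture, given as the dict that the camera call returned (one of the last four; its "shot" number tells which), for a name from the list of things; names that differ only in an ending like _2 or _b are one class to them, and where a whole thing is asked for, a point or a joint stands for the part that bears it (a point fixed in the world has none). Each returns a list of dicts, best first, with "p" (0 to 1); they miss things now and then, are a little off and sometimes report something else, mostly with a low value. They report only what shows in the picture. A call takes as long as a camera call.
- find_in(picture, query): "bbox" ([centre column, centre row, width, height] as shares, 0 to 1, of the picture: columns of its width, rows of its height, round what is visible of it).
The state is a dict: "clock": time; "q": joint angles; "joint_vel": joint speeds; "effort": joint torques, N m; "ee_pos": TCP position; "tool_rot": TCP orientation; "contact_force": force on the tool from outside, world axes, zero at the start; "torque": the same for the moment, N m; "opening": opening from 0.0 (shut) to 1.0 (fully open).
Only numpy, scipy, OpenCV 4.12 (cv2) and the standard library are available. Lean on these libraries where they do the work, as an engineer would, in place of code of your own. Each camera call takes 0.05 s, during which the arm holds its last target. There are 200 camera calls.

TASK

Put the washed measuring-cup set away in its bowl: the blue cup standing flat in the white bowl, the green cup nested in the blue one, the yellow in the green and the little red one in the yellow, each right down on the floor of the one below. The red cup was dropped straight into the blue one and is in the way there until its turn comes; the handles may point any way. Leave the jars, the shaker and the spoons where they are, and let go of everything at the end.

Things in the scene. Friction and masses are not known exactly. Their poses are not given: they have to be found in the camera images.
- bowl: shallow white plastic bowl, loose, 0.6 kg, standing in the row with the cups: 136 mm across the rim, 44 mm tall; flat inner floor (grey disc) 102 mm across, 8 mm above its underside. Origin: centre of its underside, z up. Each cup nested in the next has about 3 mm play all round; its handle then lies 5.5 mm above the next one: turn handles 0.5 rad apart to keep fingers clear.
- blue_cup: largest, blue measuring cup: rim 88 mm, foot 80 mm across outside, 83 and 75 mm inside, 50 mm tall, floor 3 mm thick, 90 g. Origin: centre of the foot's underside, z up. Handle along -x, 14 mm wide, 45 to 50 mm above the foot; grip it 80-95 mm from the axis. Handle towards the robot, turned -0.5 to -0.25 rad. Handles end 120 mm from the axis in a loop. Red stands inside it at first.
- green_cup: second largest, green measuring cup: rim 74 mm, foot 67 mm across outside, 69 and 62 mm inside, 52.5 mm tall, floor 3 mm thick, 70 g. Origin: centre of the foot's underside, z up. Handle along -x, 14 mm wide, 47.5 to 52.5 mm above the foot; grip it 80-95 mm from the axis. Stands alone, handle towards the robot to within 0.3 rad.
- yellow_cup: second smallest, yellow measuring cup: rim 60 mm, foot 54 mm across outside, 55 and 49 mm inside, 55 mm tall, floor 3 mm thick, 55 g. Origin: centre of the foot's underside, z up. Handle along -x, 14 mm wide, 50 to 55 mm above the foot; grip it 80-95 mm from the axis. Stands alone, handle towards the robot to within 0.3 rad, like the green one.
- red_cup: smallest, red measuring cup: rim 46 mm, foot 40 mm across outside, 41 and 35 mm inside, 57.5 mm tall, floor 3 mm thick, 40 g. Origin: centre of the foot's underside, z up. Handle along -x, 14 mm wide, 52.5 to 57.5 mm above the foot; grip it 80-95 mm from the axis. Starts on the blue cup's floor, handle turned +0.65 to +0.85 rad from the blue one. Worktop at x 0.6, y -0.315 is always free for it.
- mustard_jar: squarish glass jar of yellow mustard with a red lid, 60 mm wide, 80 mm tall, standing behind the row; leave it alone. Origin: centre of its underside.
- spice_pot: small spice jar with a mustard-yellow cap, 43 mm wide, 103 mm tall, standing behind the row; leave it alone. Origin: centre of its underside.
- salt_shaker: clear salt shaker with a grey domed top, 44 mm wide, 90 mm tall, standing at the front left of the worktop; leave it alone. Origin: centre of its underside.
- table_spoon: steel table spoon, 188 x 39 x 16 mm, lying flat along the front edge; leave it alone. Origin: middle of its length at its underside, x along its length.
- teaspoon: steel teaspoon, 130 x 27 x 11 mm, lying flat along the front edge; leave it alone. Origin: middle of its length at its underside, x along its length.

How it is judged:
By the outcome, as a careful person would: the job done as asked, in the order asked, and still so for the second after the job is handed in, with the robot touching nothing.
It also fails if it takes over 134 s, if anything falls off the work surface, if the arm or the gripper's body presses on something with over 40 N, if the wrist force passes 120 N, or if a joint passes its speed limit or range.

## Working session

There is one attempt and no reset: what is moved stays moved. The work goes in short steps, Python scripts to look and compute and a tool call to move; the robot and the scene stay as the last step left them, time stands still between calls to the robot, and variables do not carry over. Pictures are saved under pics/ and viewed, and the job is handed in when it is done.

Besides the shell and the picture viewer there is one more tool, called after ">>>" by a JSON object that holds its "api" and its "payload", one argument or row to a line. carry_out: Moves the arm, as the interface text tells. Its arguments: {"type":"object","properties":{"motion":{"type":"array"}},"required":["motion"]}

```bash
mkdir -p pics; ls
cat > h.py <<'E'
import numpy as np, cv2, sys
from cell import arm, viewer, find_in
def shot(cam,name=None):
    im=viewer.get_image(cam)
    if name: cv2.imwrite(f'pics/{name}.png',im['color'])
    return im
def cloud(im):
    d=im['depth']; h,w=d.shape
    u,v=np.meshgrid(np.arange(w),np.arange(h))
    p=cv2.undistortPoints(np.stack([u,v],-1).reshape(-1,1,2).astype(float),np.array(im['K']),np.array(im['D'])).reshape(h,w,2)
    P=np.stack([p[...,0]*d,-p[...,1]*d,-d],-1); T=np.array(im['T'])
    W=P@T[:3,:3].T+T[:3,3]; W[d<=0]=np.nan
    return W
E
python3 - <<'E'
from h import *
for c in ['scene','side','wrist']:
    im=shot(c,c+'0'); print(c,np.round(im['T'],3).tolist(),im['K'][0][0])
    if c!='wrist':
        for n in ['bowl','blue_cup','green_cup','yellow_cup','red_cup']:
            print(n,[(np.round(r['bbox'],3).tolist(),round(r['p'],2)) for r in find_in(im,n)[:2]])
s=arm.sense();print(s['ee_pos'],s['tool_rot'],s['opening'])
E
```

```text
pics
scene [[0.847, 0.324, -0.421, 0.25], [-0.531, 0.54, -0.653, -0.502], [0.016, 0.776, 0.63, 0.567], [0.0, 0.0, 0.0, 1.0]] 361.1310414521269
bowl [([0.438, 0.421, 0.088, 0.103], 0.95)]
blue_cup [([0.631, 0.687, 0.158, 0.13], 0.71), ([0.473, 0.76, 0.089, 0.116], 0.29)]
green_cup [([0.481, 0.48, 0.125, 0.078], 0.64), ([0.612, 0.452, 0.039, 0.117], 0.22)]
yellow_cup [([0.509, 0.588, 0.134, 0.094], 0.97)]
red_cup [([0.644, 0.696, 0.086, 0.14], 0.86), ([0.481, 0.478, 0.118, 0.073], 0.72)]
side [[0.994, -0.066, 0.087, 0.671], [0.109, 0.576, -0.81, -0.724], [0.003, 0.815, 0.58, 0.589], [0.0, 0.0, 0.0, 1.0]] 382.23491117712865
bowl [([0.527, 0.402, 0.092, 0.087], 0.7)]
blue_cup [([0.487, 0.682, 0.146, 0.133], 0.73), ([0.345, 0.64, 0.022, 0.101], 0.58)]
green_cup [([0.508, 0.47, 0.119, 0.084], 0.95)]
yellow_cup [([0.455, 0.558, 0.128, 0.093], 0.66)]
red_cup [([0.472, 0.664, 0.149, 0.084], 0.76)]
wrist [[0.361, 0.886, 0.29, 0.282], [-0.933, 0.343, 0.112, -0.507], [-0.0, -0.311, 0.951, 0.374], [0.0, 0.0, 0.0, 1.0]] 264.4863481457096
[ 0.2078087  -0.53615111  0.23129845] [[ 9.32410330e-01  3.61401405e-01 -9.98570994e-07]
 [ 3.61401405e-01 -9.32410330e-01 -5.91803650e-06]
 [-3.06986462e-06  5.15715340e-06 -1.00000000e+00]] 1.000173163403383
```

View pics/scene0.png

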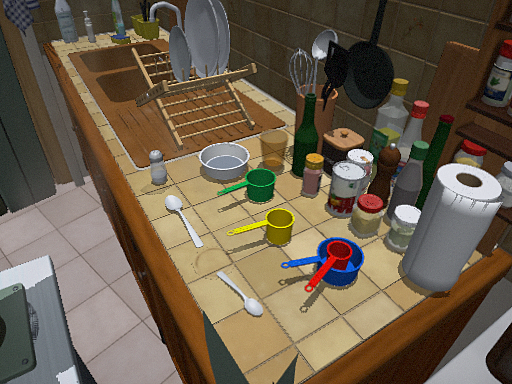

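View pics/side0.png

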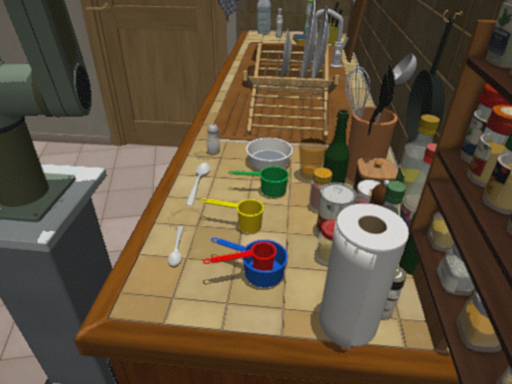

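Scene: bowl at (224,160), green (260,184), yellow (280,226), blue with red inside (340,262). All the handles point toward the robot. Next I'll fit the rims and handles from the depth cloud.

```bash
cat >> h.py <<'E'
from scipy.optimize import least_squares
CUP=dict(blue=(.044,.050),green=(.037,.0525),yellow=(.030,.055),red=(.023,.0575))
HUE=dict(blue=[(100,130)],green=[(55,90)],yellow=[(25,33)],red=[(0,6),(174,180)])
def mask(im,c):
    hsv=cv2.cvtColor(im['color'],cv2.COLOR_BGR2HSV)
    m=np.zeros(hsv.shape[:2],bool)
    for a,b in HUE[c]: m|=(hsv[...,0]>=a)&(hsv[...,0]<=b)
    return m&(hsv[...,1]>(200 if c=='yellow' else 140))&(hsv[...,2]>50)
def fitcup(im,c,z0=0.,roi=((.3,.9),(-.45,.4)),zt=.006):
    """centre from rim points, handle angle from handle points"""
    W=cloud(im); r,h=CUP[c]; m=mask(im,c)
    P=W[m]; P=P[np.isfinite(P).all(1)]
    P=P[(P[:,0]>roi[0][0])&(P[:,0]<roi[0][1])&(P[:,1]>roi[1][0])&(P[:,1]<roi[1][1])]
    P=P[(P[:,2]>z0+h-zt-.004)&(P[:,2]<z0+h+zt)]
    if len(P)<15: return None
    # model: rim circle plus handle axis segment
    def seg(q):
        d=np.array([-np.cos(q[2]),-np.sin(q[2])]); v=P[:,:2]-q[:2]
        t=v@d; n=v@np.array([-d[1],d[0]])
        dr=np.abs(np.hypot(*v.T)-(r-.001)); over=np.maximum(t-.120,0)+np.maximum(r-t,0)
        dh=np.hypot(np.maximum(np.abs(n)-.006,0)+.05*np.abs(n),over)
        return np.minimum(dr,dh)
    best=None; c0=np.median(P[:,:2],0)
    for a in np.arange(-1.2,1.3,.3):
      for k in (0,.04,.07):
        s=least_squares(seg,[c0[0]+k*np.cos(a),c0[1]+k*np.sin(a),a],loss='soft_l1',f_scale=.002)
        if best is None or s.cost<best.cost: best=s
    return np.round(best.x,4),len(P),round(float(np.median(np.abs(best.fun)))*1e3,2),round(float(P[:,2].max()),4)
def fitbowl(im,zlo=.038,zhi=.05,c0=None):
    W=cloud(im); r=find_in(im,'bowl')
    if not r: return None
    b=r[0]['bbox']; H,Wd=W.shape[:2]
    x0,x1=int((b[0]-b[2]/2)*Wd)-3,int((b[0]+b[2]/2)*Wd)+3; y0,y1=int((b[1]-b[3]/2)*H)-3,int((b[1]+b[3]/2)*H)+3
    P=W[max(y0,0):y1,max(x0,0):x1].reshape(-1,3); P=P[np.isfinite(P).all(1)]
    P=P[(P[:,2]>zlo)&(P[:,2]<zhi)]
    c=P[:,:2].mean(0)
    s=least_squares(lambda q:np.hypot(*(P[:,:2]-q).T)-.067,c,loss='soft_l1',f_scale=.002)
    return np.round(s.x,4),len(P),round(float(np.median(np.abs(s.fun)))*1e3,2)
E
python3 - <<'E'
from h import *
for c in ['scene','side']:
    im=shot(c); print(c)
    for n in CUP: print(n,fitcup(im,n,.003 if n=='red' else 0.))
    print('bowl',fitbowl(im))
    W=cloud(im)
    for n in ['mustard_jar','spice_pot','salt_shaker','table_spoon','teaspoon']:
        for r in find_in(im,n)[:1]:
            b=r['bbox']; print(n,np.round(W[int(b[1]*384),int(b[0]*512)],3),round(r['p'],2))
E
```

```text
scene
blue (array([ 0.6383, -0.191 , -0.3146]), 579, 0.51, 0.0519)
green (array([0.6402, 0.0979, 0.0279]), 329, 0.48, 0.054)
yellow (array([ 0.5947, -0.0498, -0.1448]), 383, 0.29, 0.0565)
red (array([ 0.6363, -0.1884,  0.3566]), 535, 0.27, 0.0661)
bowl (array([0.6167, 0.243 ]), 285, 2.13)
mustard_jar [ 0.755 -0.142  0.061] 0.72
spice_pot [0.737 0.031 0.072] 0.63
salt_shaker [0.444 0.268 0.051] 0.92
table_spoon [0.432 0.1   0.   ] 0.74
teaspoon [ 0.443 -0.145  0.012] 0.85
side
blue (array([ 0.6401, -0.1892, -0.3019]), 445, 0.55, 0.0543)
green (array([0.6415, 0.1006, 0.0524]), 280, 0.84, 0.0576)
yellow (array([ 0.5959, -0.0477, -0.1308]), 368, 0.54, 0.0594)
red (array([ 0.6383, -0.1871,  0.3544]), 512, 0.27, 0.0645)
bowl (array([0.4349, 0.3365]), 55, 2.07)
mustard_jar [ 0.76  -0.149  0.061] 0.83
spice_pot [0.751 0.02  0.074] 0.69
salt_shaker [0.449 0.27  0.053] 0.59
table_spoon [0.441 0.101 0.002] 0.61
teaspoon [ 0.439 -0.131  0.001] 0.77
```

```bash
cat >> h.py <<'E'
def plan(x,y,z,yaw):
    s=arm.sense(); R=np.array(s['tool_rot']); p=np.array(s['ee_pos'])
    d=R.T@(np.array([x,y,z])-p)/.04
    Rt=np.array([[np.cos(yaw),np.sin(yaw),0],[np.sin(yaw),-np.cos(yaw),0],[0,0,-1.]])
    rv=cv2.Rodrigues(R.T@Rt)[0].ravel()/np.deg2rad(6)
    print('plan',np.round(d,2),np.round(rv,2),'from',np.round(p,4),'t',round(s['clock'],2),'open',round(s['opening'],3),'F',np.round(s['contact_force'],1))
def grip(c,r=.088): return c[0]-r*np.cos(c[2]),c[1]-r*np.sin(c[2])
E
python3 - <<'E'
from h import *
plan(*grip((.637,-.188,.355)),.16,.355)
E
```

```text
plan [10.95 -4.27  1.78] [-0.    0.    0.14] from [ 0.2078 -0.5361  0.2313] t 1.35 open 1.002 F [-0.2 -0.   0.6]
```

>>> {"api": "carry_out", "payload": {
  "motion": [1.2,-0.5,0.2,0,0,0.1,35,2.6,-1,0.4,0,0,0.1,35,4,-1.5,0.6,0,0,0.1,35,5.4,-2.1,0.8,0,0,0.1,35,6.8,-2.6,1.1,0,0,0.1,35,8.2,-3.2,1.3,0,0,0.1,35,9.5,-3.7,1.5,0,0,0.1,35,10.5,-4.1,1.7,0,0,0.1,35,10.95,-4.27,1.78,0,0,0.1,35,10.95,-4.27,1.78,0,0,0.1,35]
}}

```text
clock: 2.6
ee_pos: [0.5547, -0.2181, 0.1598]
tool_rot: [[0.935, 0.353, -0.001], [0.353, -0.935, -0.0], [-0.001, -0.0, -1.0]]
contact_force: [-0.7, 0.1, -0.1]
opening: 0.409
```

Run:
```python
from h import *
im=shot('wrist','w1'); W=cloud(im)
f=fitcup(im,'red',.003); print(f, fitcup(im,'blue'))
plan(*grip(f[0]),.042,f[0][2])
```

```text
(array([ 0.6376, -0.1866,  0.3517]), 2159, 0.25, 0.0627) (array([ 0.6403, -0.1886, -0.3107]), 2402, 0.47, 0.0526)
plan [ 0.04 -0.04  2.95] [0.   0.01 0.08] from [ 0.5541 -0.2191  0.16  ] t 2.65 open 0.406 F [-0.2 -0.6  0.7]
```

View pics/w1.png

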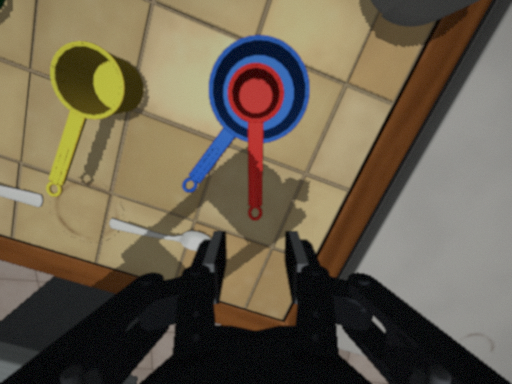

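The wrist view shows the red handle (255,170) centred between the fingers, with blue's handle well to the left. The fits agree to about 2 mm, so I'll descend, close and lift.

>>> {"api": "carry_out", "payload": {
  "motion": [0.05,-0.03,1,0,0,0.08,35,0.05,-0.03,2,0,0,0.08,35,0.05,-0.03,2.7,0,0,0.08,35,0.05,-0.03,2.97,0,0,0.08,35,0.05,-0.03,2.97,0,0,0.08,8,0.05,-0.03,2.97,0,0,0.08,5,0.05,-0.03,2.97,0,0,0.08,5,0.05,-0.03,2.97,0,0,0.08,5,0.05,-0.03,2.97,0,0,0.08,5,0.05,-0.03,2.97,0,0,0.08,5]
}}

```text
clock: 3.9
ee_pos: [0.5562, -0.217, 0.0417]
tool_rot: [[0.939, 0.344, 0.001], [0.344, -0.939, -0.001], [0.0, 0.001, -1.0]]
contact_force: [-1.6, -0.6, 1.2]
opening: 0.143
```

>>> {"api": "carry_out", "payload": {
  "motion": [0,0,-0.2,0,0,0,5,0,0,-0.6,0,0,0,5,0,0,-1.1,0,0,0,5,0,0,-1.7,0,0,0,5,0,0,-2,0,0,0,5,0,0,-2,0,0,0,5]
}}

```text
clock: 4.65
ee_pos: [0.557, -0.2173, 0.1233]
tool_rot: [[0.939, 0.344, 0.003], [0.344, -0.939, -0.002], [0.002, 0.003, -1.0]]
contact_force: [0.2, 0.0, -1.0]
opening: 0.142
```

Run:
```python
from h import *
im=shot('side','s1')
plan(*grip((.6,-.315,0.2)),.12,0.2)
plan(*grip((.6,-.315,0.2)),.040,0.2)
```

```text
plan [-1.99  2.35  0.05] [ 0.01 -0.01  1.44] from [ 0.5561 -0.2168  0.1219] t 4.7 open 0.149 F [ 0.2  0.5 -0.2]
plan [-1.99  2.35  2.05] [ 0.01 -0.01  1.44] from [ 0.5561 -0.2168  0.1219] t 4.7 open 0.149 F [ 0.2  0.5 -0.2]
```

View pics/s1.png

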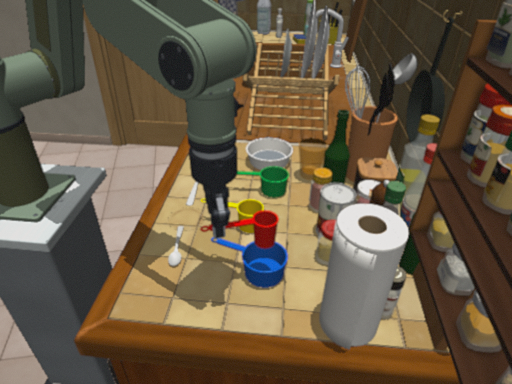

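Red is held and clear of blue (265,228). I'll set it at (0.6,-0.315).

>>> {"api": "carry_out", "payload": {
  "motion": [-0.5,0.6,0,0,0,0.4,5,-1.2,1.4,0,0,0,0.9,5,-1.8,2.1,0,0,0,1.4,5,-2,2.35,0.4,0,0,1.44,5,-2,2.35,1,0,0,1.44,5,-2,2.35,1.6,0,0,1.44,5,-2,2.35,1.95,0,0,1.44,5,-2,2.35,2.07,0,0,1.44,5,-2,2.35,2.07,0,0,1.44,5,-2,2.35,2.07,0,0,1.44,35]
}}

```text
clock: 5.95
ee_pos: [0.5141, -0.3328, 0.0392]
tool_rot: [[0.98, 0.199, 0.002], [0.199, -0.98, -0.001], [0.002, 0.002, -1.0]]
contact_force: [0.4, 0.6, 0.4]
opening: 0.34
```

>>> {"api": "carry_out", "payload": {
  "motion": [0,0,0,0,0,0,35,0,0,0,0,0,0,35,0,0,0,0,0,0,35,0,0,-1,0,0,0,35,0,0,-2,0,0,0,35,0,0,-2.7,0,0,0,35,0,0,-2.7,0,0,0,35]
}}

```text
clock: 6.82
ee_pos: [0.515, -0.3341, 0.1499]
tool_rot: [[0.98, 0.199, 0.005], [0.199, -0.98, -0.005], [0.004, 0.006, -1.0]]
contact_force: [0.0, 0.2, -0.6]
opening: 0.41
```

Run:
```python
from h import *
im=shot('scene','c1'); print(fitcup(im,'red'),fitcup(im,'blue'))
im=shot('wrist'); print(fitcup(im,'red'),fitcup(im,'blue'))
plan(*grip((.640,-.1885,-.31)),.12,-.31)
```

```text
(array([ 0.5993, -0.3133,  0.2249]), 597, 0.22, 0.0601) (array([ 0.6384, -0.1912, -0.3185]), 257, 0.21, 0.0514)
(array([ 0.599 , -0.3124,  0.2208]), 2510, 0.27, 0.0597) (array([ 0.6412, -0.1894, -0.309 ]), 2525, 0.27, 0.0525)
plan [ 1.91 -3.96  0.65] [-0.    0.01  4.87] from [ 0.5128 -0.3322  0.1459] t 6.92 open 0.407 F [-0.2  1.   0.3]
```

>>> {"api": "carry_out", "payload": {
  "motion": [0.3,-0.6,0,0,0,0.7,35,0.75,-1.5,0.1,0,0,1.8,35,1.15,-2.4,0.2,0,0,3,35,1.6,-3.3,0.4,0,0,4.1,35,1.85,-3.85,0.6,0,0,4.8,35,1.9,-3.96,0.65,0,0,4.87,35,1.9,-3.96,0.65,0,0,4.87,35]
}}

```text
clock: 7.8
ee_pos: [0.5553, -0.1622, 0.1192]
tool_rot: [[0.953, -0.304, -0.002], [-0.304, -0.953, 0.001], [-0.002, 0.0, -1.0]]
contact_force: [-0.0, -0.2, -0.2]
opening: 0.407
```

Run:
```python
from h import *
im=shot('wrist','w2'); f=fitcup(im,'blue'); print(f)
plan(*grip(f[0]),.031,f[0][2])
```

```text
(array([ 0.6405, -0.1886, -0.3108]), 3421, 0.57, 0.0527)
plan [ 0.02 -0.04  2.22] [0.   0.01 0.01] from [ 0.5557 -0.1629  0.1199] t 7.85 open 0.411 F [-0.2  0.1  0.6]
```

View pics/w2.png

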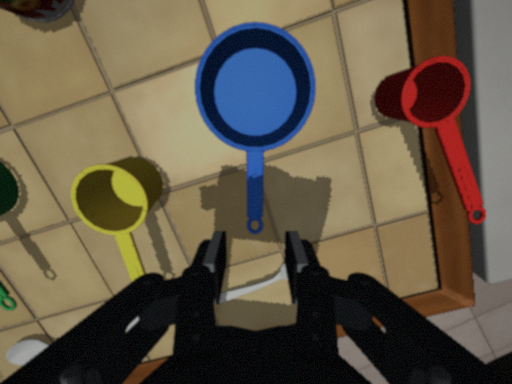

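The wrist view shows blue empty, with its handle (255,190) centred. I'll grip it and lift.

>>> {"api": "carry_out", "payload": {
  "motion": [0.02,-0.02,0.8,0,0,0,35,0.02,-0.02,1.6,0,0,0,35,0.02,-0.02,2.1,0,0,0,35,0.02,-0.02,2.22,0,0,0,35,0.02,-0.02,2.22,0,0,0,5,0.02,-0.02,2.22,0,0,0,5,0.02,-0.02,2.22,0,0,0,5,0.02,-0.02,2.22,0,0,0,5,0.02,-0.02,2.22,0,0,0,5,0.02,-0.02,2.22,0,0,0,5]
}}

```text
clock: 9.1
ee_pos: [0.5575, -0.1619, 0.0322]
tool_rot: [[0.952, -0.305, 0.001], [-0.305, -0.952, -0.001], [0.001, 0.0, -1.0]]
contact_force: [0.2, -0.6, 2.0]
opening: 0.145
```

>>> {"api": "carry_out", "payload": {
  "motion": [0,0,-0.2,0,0,0,5,0,0,-0.7,0,0,0,5,0,0,-1.4,0,0,0,5,0,0,-2.1,0,0,0,5,0,0,-2.7,0,0,0,5,0,0,-3,0,0,0,5,0,0,-3,0,0,0,5]
}}

```text
clock: 9.98
ee_pos: [0.5578, -0.1619, 0.1531]
tool_rot: [[0.952, -0.305, 0.002], [-0.305, -0.952, -0.001], [0.003, 0.0, -1.0]]
contact_force: [0.2, -0.2, -1.0]
opening: 0.149
```

Run:
```python
from h import *
im=shot('wrist','w3'); print(fitcup(im,'blue',.12,zt=.012))
im=shot('scene','c2'); print(fitcup(im,'blue',.12,zt=.012)); print(fitbowl(im,.035,.048)); print(fitbowl(im,.041,.048)); 
plan(*grip((.617,.243,-.6)),.18,-.6)
```

```text
(array([ 0.6412, -0.1878, -0.3057]), 10831, 1.07, 0.1782)
(array([ 0.6376, -0.1896, -0.306 ]), 812, 0.83, 0.1788)
(array([0.6167, 0.2434]), 358, 2.28)
(array([0.6171, 0.244 ]), 172, 1.54)
plan [ -3.74 -10.72  -0.73] [0.   0.03 2.77] from [ 0.5561 -0.1612  0.1502] t 10.18 open 0.146 F [-0.3  0.1 -1.2]
```

View pics/c2.png

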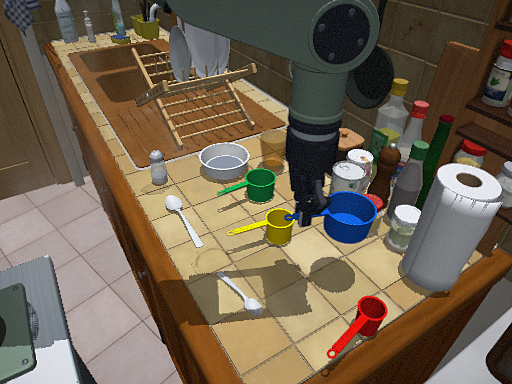

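>>> {"api": "carry_out", "payload": {
  "motion": [-0.2,-0.6,-0.2,0,0,0.1,5,-0.6,-1.7,-0.4,0,0,0.4,5,-1.05,-3,-0.6,0,0,0.8,5,-1.5,-4.3,-0.73,0,0,1.1,5,-2,-5.7,-0.73,0,0,1.5,5,-2.5,-7.1,-0.73,0,0,1.9,5,-2.95,-8.5,-0.73,0,0,2.2,5,-3.35,-9.7,-0.73,0,0,2.5,5,-3.65,-10.5,-0.73,0,0,2.7,5,-3.74,-10.72,-0.73,0,0,2.77,5]
}}

```text
clock: 11.42
ee_pos: [0.5442, 0.2943, 0.1794]
tool_rot: [[0.827, -0.562, -0.002], [-0.562, -0.827, -0.0], [-0.002, 0.002, -1.0]]
contact_force: [-1.0, -0.8, -1.7]
opening: 0.143
```

Run:
```python
from h import *
im=shot('wrist','w4'); print(fitcup(im,'blue',.15,zt=.012))
im=shot('scene','c3'); print(fitcup(im,'blue',.15,zt=.012))
im=shot('side','s3'); print(fitbowl(im,.038,.05));print(find_in(im,'bowl')[:1])
plan(*grip((.617,.244,-.6)),.18,-.6)
a=cv2.imread('pics/w4.png');b=cv2.imread('pics/s3.png');cv2.imwrite('pics/m4.png',cv2.resize(np.hstack([a,b]),(800,300)))
```

```text
(array([ 0.6161,  0.2457, -0.5978]), 10710, 1.14, 0.2055)
(array([ 0.6156,  0.243 , -0.5954]), 375, 1.02, 0.1969)
(array([0.6192, 0.2431]), 366, 3.89)
[{'bbox': [0.5247, 0.4008, 0.0807, 0.0865], 'p': 0.76}]
plan [-0.06 -0.04  0.01] [ 0.01  0.   -0.01] from [0.5454 0.291  0.1804] t 11.68 open 0.142 F [-0.1 -0.8 -1.5]
```

View pics/m4.png

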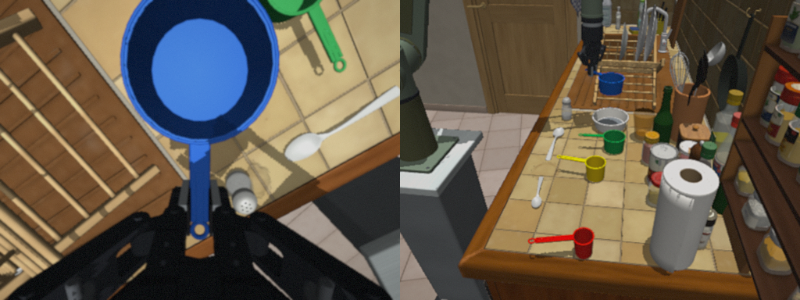

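The wrist and side views show blue level over the bowl, and the bowl fits agree to about 2 mm against 11 mm of play. I'll lower it.

>>> {"api": "carry_out", "payload": {
  "motion": [0.04,-0.04,0.6,0,0,0,5,0.04,-0.04,1.4,0,0,0,5,0.04,-0.04,2.1,0,0,0,5,0.04,-0.04,2.6,0,0,0,5,0.04,-0.04,2.9,0,0,0,5,0.04,-0.04,3.1,0,0,0,5,0.04,-0.04,3.25,0,0,0,5,0.04,-0.04,3.4,0,0,0,5,0.04,-0.04,3.45,0,0,0,5,0.04,-0.04,3.45,0,0,0,5]
}}

```text
clock: 12.92
ee_pos: [0.5476, 0.2928, 0.043]
tool_rot: [[0.825, -0.564, 0.0], [-0.564, -0.825, 0.0], [0.0, -0.0, -1.0]]
contact_force: [-0.1, 0.7, -0.7]
opening: 0.14
```

Run:
```python
from h import *
im=shot('scene','c4'); print(fitcup(im,'blue',.009,zt=.008)); print(fitbowl(im,.041,.047))
plan(*grip((.617,.244,-.6)),.0395,-.6)
b=shot('side')['color'];a=im['color']
cv2.imwrite('pics/m5.png',np.hstack([cv2.resize(a[100:260,130:330],(400,320)),cv2.resize(b[80:240,170:370],(400,320))]))
```

```text
(array([ 0.6187,  0.2413, -0.5856]), 325, 1.03, 0.0662)
(array([0.617 , 0.2447]), 254, 3.9)
plan [-0.08  0.03  0.09] [-0.01 -0.    0.  ] from [0.5478 0.2929 0.0432] t 13.03 open 0.145 F [-0.8  0.3 -0.6]
```

View pics/m5.png

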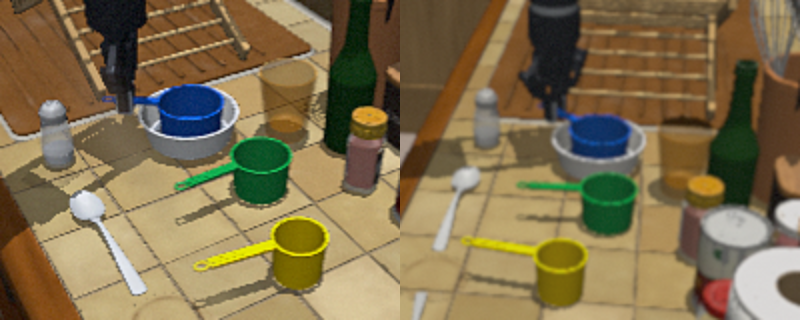

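Blue is inside the bowl and close to centred. I'll go down the last 3 mm and release.

>>> {"api": "carry_out", "payload": {
  "motion": [-0.04,0,0.05,0,0,0,5,-0.04,0,0.08,0,0,0,5,-0.04,0,0.08,0,0,0,5]
}}

```text
clock: 13.45
ee_pos: [0.5463, 0.2941, 0.0404]
tool_rot: [[0.826, -0.564, 0.0], [-0.564, -0.826, 0.001], [-0.0, -0.001, -1.0]]
contact_force: [-2.8, 1.9, 4.3]
opening: 0.138
```

>>> {"api": "carry_out", "payload": {
  "motion": [0,0,0,0,0,0,30,0,0,0,0,0,0,30,0,0,0,0,0,0,30,0,0,-0.5,0,0,0,30,0,0,-1.5,0,0,0,30,0,0,-2.6,0,0,0,30,0,0,-3.5,0,0,0,30,0,0,-3.8,0,0,0,30,0,0,-3.8,0,0,0,30]
}}

```text
clock: 14.58
ee_pos: [0.5468, 0.2938, 0.1929]
tool_rot: [[0.825, -0.565, 0.002], [-0.565, -0.825, 0.001], [0.001, -0.002, -1.0]]
contact_force: [-0.0, -0.2, 0.2]
opening: 0.346
```

Run:
```python
from h import *
im=shot('wrist','w5'); print(fitcup(im,'blue',.008))
W=cloud(im)[mask(im,'blue')]; 
print('floor z',np.nanpercentile(W[:,2],[2,5,10,20]))
sc=shot('scene'); print(fitcup(sc,'blue',.008), fitcup(sc,'green'))
plan(*grip((.6415,.1,.04)),.12,.04)
```

```text
(array([ 0.6177,  0.2453, -0.603 ]), 2134, 0.7, 0.0606)
floor z [0.00984793 0.01021365 0.01055856 0.01102671]
(array([ 0.6173,  0.2422, -0.5951]), 302, 0.83, 0.0599) (array([0.6401, 0.0981, 0.0272]), 329, 0.51, 0.0539)
plan [2.95 3.94 1.75] [ 0.02  0.02 -6.11] from [0.5452 0.2932 0.19  ] t 14.68 open 0.354 F [-0.6 -0.6 -0.3]
```

View pics/w5.png

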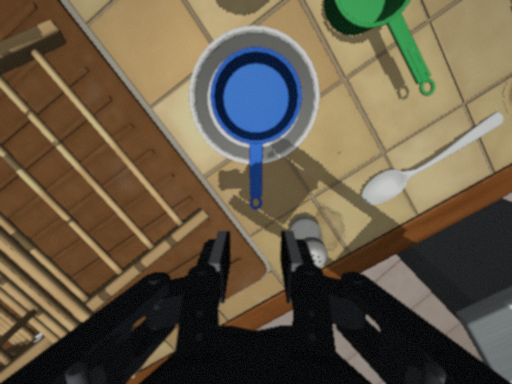

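Blue stands flat in the bowl: its floor reads z=0.0105 against 0.011 expected. Next is green.

>>> {"api": "carry_out", "payload": {
  "motion": [0.4,0.5,0.1,0,0,-0.8,30,1,1.3,0.4,0,0,-2.1,30,1.6,2.1,0.8,0,0,-3.4,30,2.2,2.9,1.2,0,0,-4.7,30,2.7,3.6,1.5,0,0,-5.7,30,2.95,3.94,1.7,0,0,-6.1,30,2.95,3.94,1.75,0,0,-6.1,30,2.95,3.94,1.75,0,0,-6.1,30]
}}

```text
clock: 15.68
ee_pos: [0.5539, 0.0975, 0.1206]
tool_rot: [[0.999, 0.038, -0.002], [0.038, -0.999, 0.0], [-0.002, -0.0, -1.0]]
contact_force: [0.6, -0.4, -0.7]
opening: 0.35
```

Run:
```python
from h import *
im=shot('wrist','w6'); f=fitcup(im,'green'); print(f)
plan(*grip(f[0]),.0335,f[0][2])
```

```text
(array([0.641 , 0.1014, 0.027 ]), 2716, 0.29, 0.0548)
plan [-0.03 -0.03  2.19] [-0.    0.01  0.12] from [0.5543 0.0978 0.1211] t 15.72 open 0.353 F [-0.3  0.   0. ]
```

View pics/w6.png

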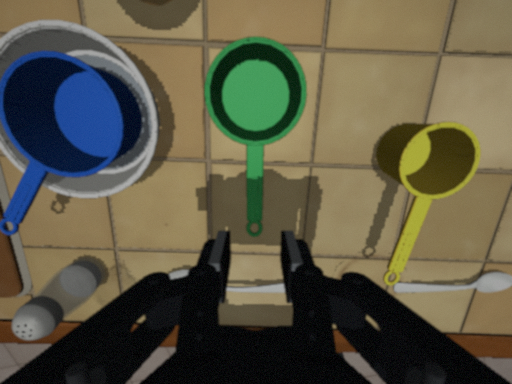

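The wrist view shows green's handle (255,190) centred and the spoon well below the fingers. I'll grip and lift.

>>> {"api": "carry_out", "payload": {
  "motion": [-0.03,-0.03,0.8,0,0,0.1,30,-0.03,-0.03,1.6,0,0,0.1,30,-0.03,-0.03,2.1,0,0,0.1,30,-0.03,-0.03,2.2,0,0,0.1,30,-0.03,-0.03,2.2,0,0,0.1,5,-0.03,-0.03,2.2,0,0,0.1,5,-0.03,-0.03,2.2,0,0,0.1,5,-0.03,-0.03,2.2,0,0,0.1,5,-0.03,-0.03,2.2,0,0,0.1,5]
}}

```text
clock: 16.85
ee_pos: [0.5538, 0.0981, 0.0341]
tool_rot: [[1.0, 0.028, 0.001], [0.028, -1.0, 0.0], [0.001, -0.0, -1.0]]
contact_force: [0.6, -0.3, 0.7]
opening: 0.139
```

>>> {"api": "carry_out", "payload": {
  "motion": [0,0,-0.2,0,0,0,5,0,0,-0.7,0,0,0,5,0,0,-1.4,0,0,0,5,0,0,-2.1,0,0,0,5,0,0,-2.7,0,0,0,5,0,0,-3,0,0,0,5,0,0,-3,0,0,0,5]
}}

```text
clock: 17.73
ee_pos: [0.554, 0.0981, 0.1546]
tool_rot: [[1.0, 0.028, 0.002], [0.028, -1.0, 0.0], [0.002, 0.0, -1.0]]
contact_force: [-0.1, -0.1, -0.7]
opening: 0.146
```

Run:
```python
from h import *
im=shot('wrist','w7'); f=fitcup(im,'green',.12,zt=.012); print(f)
s=arm.sense();p=s['ee_pos'];R=s['tool_rot'];print('cup in tool',(np.array(R).T@(np.r_[f[0][:2],p[2]]-p)))
im=shot('scene'); print(fitcup(im,'blue',.008)); 
plan(*grip((.6177,.2453,-.05)),.153,-.05)
```

```text
(array([0.6416, 0.101 , 0.0277]), 7269, 0.31, 0.1791)
cup in tool [ 8.84507444e-02 -4.00771713e-04 -2.72614213e-05]
(array([ 0.6174,  0.2427, -0.5903]), 250, 0.46, 0.0593)
plan [-0.46 -3.81 -0.01] [0.   0.02 0.75] from [0.5527 0.0981 0.1527] t 17.82 open 0.139 F [ 0.1 -0.3 -1.9]
```

>>> {"api": "carry_out", "payload": {
  "motion": [-0.06,-0.5,0,0,0,0.1,5,-0.15,-1.3,0,0,0,0.3,5,-0.27,-2.2,0,0,0,0.5,5,-0.37,-3,0,0,0,0.65,5,-0.44,-3.6,0,0,0,0.75,5,-0.46,-3.8,0.3,0,0,0.75,5,-0.46,-3.8,0.7,0,0,0.75,5,-0.46,-3.8,1,0,0,0.75,5,-0.46,-3.8,1.1,0,0,0.75,5,-0.46,-3.8,1.1,0,0,0.75,5]
}}

```text
clock: 19.08
ee_pos: [0.5307, 0.2488, 0.1092]
tool_rot: [[0.999, -0.051, -0.001], [-0.051, -0.999, -0.0], [-0.001, 0.0, -1.0]]
contact_force: [-0.1, 0.8, -0.6]
opening: 0.143
```

```bash
cat >> h.py <<'E'
def crop(im,pts=(480,),k=2.2):
    """crop round the bowl"""
    T=np.linalg.inv(np.array(im['T'])); q=T[:3,:3]@np.array([.6,.245,.07])+T[:3,3]
    K=np.array(im['K']); u,v=K[0,0]*q[0]/-q[2]+K[0,2],K[1,1]*q[1]/q[2]+K[1,2]
    u,v=int(np.clip(u,80,431)),int(np.clip(v,70,313)); return cv2.resize(im['color'][v-65:v+65,u-80:u+80],(400,325),interpolation=cv2.INTER_CUBIC)
def both(name,cs):
    a=shot('scene');b=shot('side');w=shot('wrist')
    for n,i in zip(('scene','side','wrist'),(a,b,w)):
        print(n,[(c,fitcup(i,c,z,roi=((.4,.75),(.1,.4)),zt=.008)) for c,z in cs])
    cv2.imwrite(f'pics/{name}.png',np.hstack([crop(a),crop(b)]))
    cv2.imwrite(f'pics/{name}w.png',w['color'])
E
python3 - <<'E'
from h import *
both('m6',[('blue',.008),('green',.076)])
plan(*grip((.6177,.2453,-.05)),.045,-.05)
E
```

```text
scene [('blue', (array([ 0.6175,  0.2428, -0.5877]), 242, 0.7, 0.0593)), ('green', (array([ 0.6171,  0.2418, -0.0491]), 266, 0.76, 0.1278))]
side [('blue', (array([ 0.6188,  0.2456, -0.5505]), 207, 0.89, 0.0626)), ('green', (array([ 0.6192,  0.2446, -0.0166]), 224, 1.11, 0.1318))]
wrist [('blue', (array([ 0.6165,  0.2459, -0.6049]), 1059, 0.16, 0.0604)), ('green', (array([ 0.6187,  0.2452, -0.0515]), 7291, 0.31, 0.1353))]
plan [-0.04 -0.    1.64] [-0.   -0.01 -0.01] from [0.5314 0.2494 0.1104] t 19.23 open 0.14 F [-0.3  0.  -0.4]
```

View pics/m6.png

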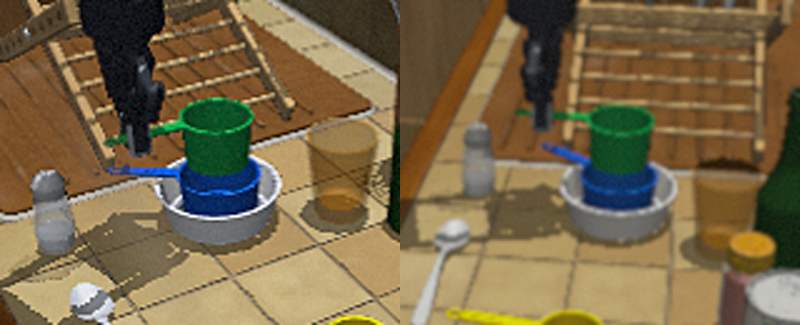

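Blue and green centres agree within about 1–2 mm in all three cameras. I'll insert and release.

>>> {"api": "carry_out", "payload": {
  "motion": [-0.02,0,0.3,0,0,0,5,-0.02,0,0.7,0,0,0,5,-0.02,0,1.05,0,0,0,5,-0.02,0,1.3,0,0,0,5,-0.02,0,1.45,0,0,0,5,-0.02,0,1.55,0,0,0,5,-0.02,0,1.61,0,0,0,5,-0.02,0,1.64,0,0,0,5,-0.02,0,1.64,0,0,0,5]
}}

```text
clock: 20.35
ee_pos: [0.5299, 0.2497, 0.0448]
tool_rot: [[0.999, -0.05, 0.0], [-0.05, -0.999, 0.0], [0.0, -0.0, -1.0]]
contact_force: [-4.3, -0.3, 4.2]
opening: 0.143
```

Run:
```python
from h import *
both('m7',[('blue',.008),('green',.011)])
plan(*grip((.6177,.2453,-.05)),.0445,-.05)
```

```text
scene [('blue', (array([ 0.6174,  0.2429, -0.5854]), 157, 0.85, 0.0597)), ('green', (array([ 0.6163,  0.2423, -0.0424]), 256, 0.92, 0.0649))]
side [('blue', (array([ 0.6186,  0.2456, -0.566 ]), 176, 0.92, 0.0622)), ('green', (array([ 0.6178,  0.2443, -0.0514]), 203, 1.07, 0.0681))]
wrist [('blue', (array([ 0.6181,  0.2454, -0.6002]), 6800, 0.38, 0.0628)), ('green', (array([ 0.6173,  0.2456, -0.0521]), 8360, 0.52, 0.069))]
plan [0. 0. 0.] [-0.  0. -0.] from [0.5298 0.2497 0.0447] t 20.5 open 0.142 F [-4.7 -0.3  6.6]
```

View pics/m7.png

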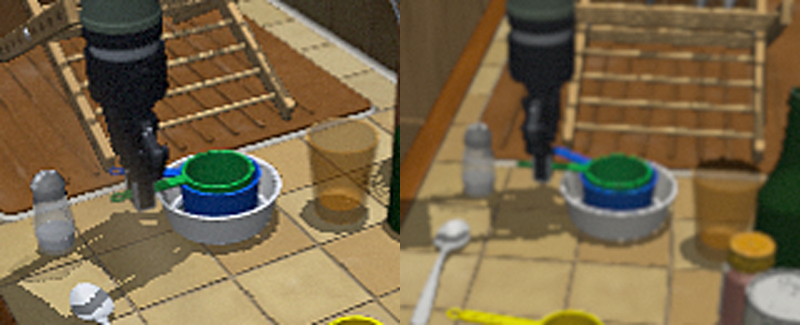

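Green is seated in blue, with light contact force. Release, lift away and go to yellow.

>>> {"api": "carry_out", "payload": {
  "motion": [0,0,0,0,0,0,30,0,0,0,0,0,0,30,0,0,0,0,0,0,30,0,0,-0.5,0,0,0,30,0,0,-1.5,0,0,0,30,0,0,-2.6,0,0,0,30,0,0,-3.2,0,0,0,30,0,0,-3.4,0,0,0,30,0,0,-3.4,0,0,0,30]
}}

```text
clock: 21.62
ee_pos: [0.5301, 0.2496, 0.1808]
tool_rot: [[0.999, -0.05, 0.001], [-0.05, -0.999, 0.0], [0.001, -0.0, -1.0]]
contact_force: [-0.0, -0.3, -0.4]
opening: 0.356
```

Run:
```python
from h import *
im=shot('wrist'); f=fitcup(im,'green',.011); print(f, fitcup(im,'blue',.008))
W=cloud(im)[mask(im,'green')]; print('floor z (want .014)',np.nanpercentile(W[:,2],[2,5,10,20]))
plan(*grip((.596,-.048,-.14)),.125,-.14)
```

```text
(array([ 0.6172,  0.2454, -0.0576]), 2195, 0.55, 0.0659) (array([ 0.6178,  0.2453, -0.601 ]), 2110, 0.48, 0.0607)
floor z (want .014) [0.01299027 0.01332839 0.01368175 0.01415213]
plan [-0.15  7.14  1.37] [0.   0.01 0.86] from [0.5294 0.2494 0.1795] t 21.68 open 0.349 F [ 0.3 -0.9 -0.8]
```

>>> {"api": "carry_out", "payload": {
  "motion": [0,0.6,0,0,0,0.1,30,0,1.7,0.1,0,0,0.2,30,-0.05,3,0.4,0,0,0.4,30,-0.1,4.3,0.7,0,0,0.6,30,-0.1,5.6,1,0,0,0.8,30,-0.15,6.7,1.3,0,0,0.86,30,-0.15,7.14,1.37,0,0,0.86,30,-0.15,7.14,1.37,0,0,0.86,30]
}}

```text
clock: 22.68
ee_pos: [0.509, -0.0357, 0.1243]
tool_rot: [[0.99, -0.142, -0.002], [-0.142, -0.99, 0.001], [-0.002, -0.001, -1.0]]
contact_force: [-0.3, 0.5, 1.1]
opening: 0.354
```

Run:
```python
from h import *
im=shot('wrist','w8'); f=fitcup(im,'yellow'); print(f)
plan(*grip(f[0]),.036,f[0][2])
```

```text
(array([ 0.5932, -0.0469, -0.0723]), 50, 0.85, 0.0557)
plan [-0.08  0.16  2.22] [-0.01  0.01 -0.65] from [ 0.5094 -0.0348  0.1248] t 22.73 open 0.353 F [-0.6  1.2  0.1]
```

View pics/w8.png

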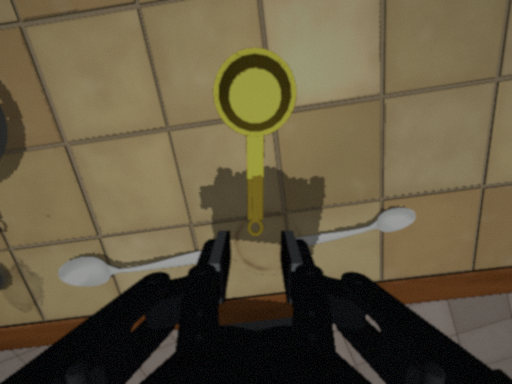

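The view shows yellow's handle centred (255,180), but the colour mask was too strict and matched only 50 points. I'll loosen it and refit.

```bash
sed -i "s/(200 if c=='yellow' else 140)/(160 if c=='yellow' else 140)/; s/yellow=\[(25,33)\]/yellow=[(24,34)]/" h.py
python3 - <<'E'
from h import *
im=shot('wrist'); hsv=cv2.cvtColor(im['color'],cv2.COLOR_BGR2HSV); print(hsv[90,255],hsv[150,255],hsv[210,262],hsv[60,330])
f=fitcup(im,'yellow',roi=((.45,.65),(-.12,.02))); print(f)
plan(*grip(f[0]),.036,f[0][2])
E
```

```text
[ 30 146 152] [ 30 153 155] [ 24 184 108] [ 25  67 149]
(array([ 0.5952, -0.047 , -0.1392]), 2153, 0.37, 0.0574)
plan [-0.04  0.02  2.23] [-0.01  0.   -0.  ] from [ 0.5097 -0.0343  0.1252] t 22.77 open 0.352 F [-0.4  0.3 -0.8]
```

>>> {"api": "carry_out", "payload": {
  "motion": [-0.03,0.01,0.8,0,0,0,30,-0.03,0.01,1.6,0,0,0,30,-0.03,0.01,2.1,0,0,0,30,-0.03,0.01,2.23,0,0,0,30,-0.03,0.01,2.23,0,0,0,5,-0.03,0.01,2.23,0,0,0,5,-0.03,0.01,2.23,0,0,0,5,-0.03,0.01,2.23,0,0,0,5,-0.03,0.01,2.23,0,0,0,5]
}}

```text
clock: 23.9
ee_pos: [0.5087, -0.0357, 0.0364]
tool_rot: [[0.99, -0.14, 0.001], [-0.14, -0.99, -0.0], [0.001, -0.0, -1.0]]
contact_force: [0.0, 0.3, 0.7]
opening: 0.14
```

>>> {"api": "carry_out", "payload": {
  "motion": [0,0,-0.2,0,0,0,5,0,0,-0.7,0,0,0,5,0,0,-1.4,0,0,0,5,0,0,-2.1,0,0,0,5,0,0,-2.7,0,0,0,5,0,0,-3,0,0,0,5,0,0,-3,0,0,0,5]
}}

```text
clock: 24.78
ee_pos: [0.509, -0.0358, 0.157]
tool_rot: [[0.99, -0.14, 0.002], [-0.14, -0.99, -0.0], [0.002, 0.0, -1.0]]
contact_force: [-0.6, 1.0, -0.2]
opening: 0.144
```

```bash
sed -i "s/(160 if c/(130 if c/" h.py
python3 - <<'E'
from h import *
im=shot('wrist'); f=fitcup(im,'yellow',.12,zt=.012); print(f)
s=arm.sense();p=s['ee_pos'];R=s['tool_rot'];print('cup in tool',(np.array(R).T@(np.r_[f[0][:2],p[2]]-p)))
plan(*grip((.6175,.2454,.5)),.157,.5)
E
```

```text
(array([ 0.596 , -0.0476, -0.1388]), 9555, 0.58, 0.1827)
cup in tool [ 8.86546472e-02 -3.71993970e-04 -1.70853633e-05]
plan [-0.04 -6.02 -0.03] [-0.    0.   -6.11] from [ 0.5082 -0.0356  0.1559] t 24.82 open 0.143 F [ 0.1  0.3 -0. ]
```

>>> {"api": "carry_out", "payload": {
  "motion": [0,-0.4,0,0,0,-0.4,5,0,-1.1,0,0,0,-1.1,5,0,-1.9,0,0,0,-2,5,0,-2.8,0,0,0,-2.9,5,0,-3.7,0,0,0,-3.8,5,0,-4.6,0,0,0,-4.7,5,-0.04,-5.4,0,0,0,-5.5,5,-0.04,-5.9,0,0,0,-6,5,-0.04,-6.02,0.2,0,0,-6.1,5,-0.04,-6.02,0.4,0,0,-6.1,5]
}}

```text
clock: 26.08
ee_pos: [0.54, 0.2027, 0.1389]
tool_rot: [[0.878, 0.478, -0.001], [0.478, -0.878, -0.001], [-0.001, 0.0, -1.0]]
contact_force: [0.6, -0.7, 0.4]
opening: 0.145
```

>>> {"api": "carry_out", "payload": {
  "motion": [0,0,0.2,0,0,0,5,0,0,0.5,0,0,0,5,0,0,0.6,0,0,0,5,0,0,0.6,0,0,0,5]
}}

```text
clock: 26.58
ee_pos: [0.5402, 0.2027, 0.1155]
tool_rot: [[0.879, 0.478, -0.001], [0.478, -0.879, -0.0], [-0.001, -0.0, -1.0]]
contact_force: [0.3, -0.2, -0.3]
opening: 0.144
```

Run:
```python
from h import *
both('m8',[('blue',.008),('green',.011),('yellow',.080)])
plan(*grip((.6173,.2454,.5)),.050,.5)
```

```text
scene [('blue', (array([ 0.617 ,  0.2431, -0.5766]), 216, 0.5, 0.0621)), ('green', (array([ 0.6165,  0.2428, -0.0307]), 177, 0.52, 0.0649)), ('yellow', (array([0.6163, 0.2422, 0.5041]), 170, 0.58, 0.135))]
side [('blue', (array([ 0.6185,  0.2455, -0.5663]), 176, 0.87, 0.0629)), ('green', (array([ 0.6181,  0.2446, -0.0454]), 156, 0.74, 0.0688)), ('yellow', (array([0.6187, 0.2448, 0.5245]), 278, 0.85, 0.143))]
wrist [('blue', (array([ 0.6195,  0.244 , -0.6032]), 1383, 0.16, 0.0605)), ('green', (array([ 0.6173,  0.2458, -0.0477]), 1179, 0.15, 0.0657)), ('yellow', (array([0.6179, 0.2454, 0.4985]), 9336, 0.56, 0.1417))]
plan [-0.02 -0.01  1.66] [ 0.   -0.01 -0.01] from [0.5409 0.2031 0.1166] t 26.73 open 0.143 F [0.7 0.7 0.1]
```

View pics/m8.png

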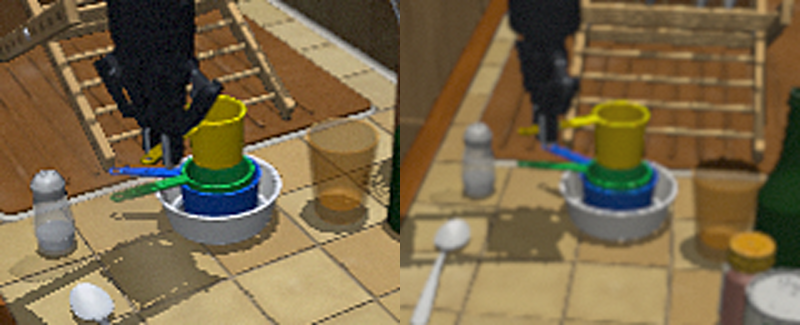

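Yellow is aligned over green to within 1 mm in all views. I'll insert it.

>>> {"api": "carry_out", "payload": {
  "motion": [-0.01,0,0.3,0,0,0,5,-0.01,0,0.7,0,0,0,5,-0.01,0,1.05,0,0,0,5,-0.01,0,1.3,0,0,0,5,-0.01,0,1.45,0,0,0,5,-0.01,0,1.55,0,0,0,5,-0.01,0,1.62,0,0,0,5,-0.01,0,1.66,0,0,0,5,-0.01,0,1.66,0,0,0,5]
}}

```text
clock: 27.85
ee_pos: [0.5403, 0.2029, 0.0502]
tool_rot: [[0.878, 0.478, 0.0], [0.478, -0.878, 0.0], [0.0, 0.0, -1.0]]
contact_force: [-1.0, -0.9, 1.9]
opening: 0.142
```

Run:
```python
from h import *
both('m9',[('blue',.008),('green',.011),('yellow',.014)])
plan(*grip((.6173,.2454,.5)),.050,.5)
```

```text
scene [('blue', (array([ 0.6165,  0.2431, -0.5808]), 129, 0.93, 0.0646)), ('green', (array([ 0.6168,  0.2428, -0.0082]), 76, 1.18, 0.0655)), ('yellow', (array([0.6161, 0.2421, 0.4877]), 114, 0.62, 0.0698))]
side [('blue', (array([ 0.6183,  0.246 , -0.5458]), 152, 0.93, 0.0626)), ('green', (array([ 0.618 ,  0.2459, -0.0547]), 55, 0.62, 0.0677)), ('yellow', (array([0.6183, 0.2444, 0.5018]), 233, 0.94, 0.0738))]
wrist [('blue', (array([ 0.6181,  0.2454, -0.599 ]), 6913, 0.29, 0.0624)), ('green', (array([ 0.6173,  0.2455, -0.0525]), 7290, 0.36, 0.0666)), ('yellow', (array([0.6173, 0.2452, 0.4982]), 10294, 0.73, 0.0762))]
plan [-0.   -0.01  0.  ] [ 0.   -0.   -0.01] from [0.5403 0.2029 0.0501] t 28.0 open 0.145 F [-1.3 -1.3  2.8]
```

View pics/m9.png

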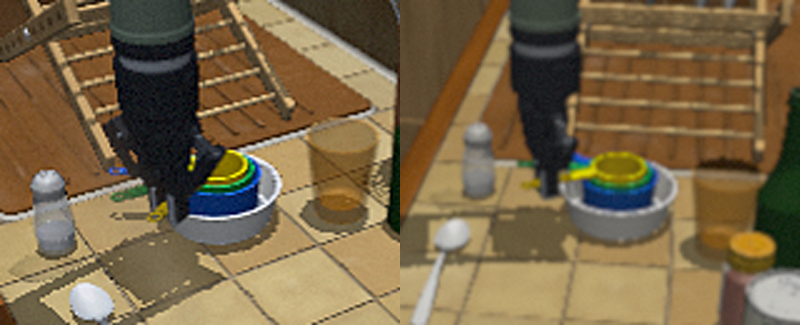

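Yellow is seated with about 2 N contact. Release, lift and check.

>>> {"api": "carry_out", "payload": {
  "motion": [0,0,0,0,0,0,30,0,0,0,0,0,0,30,0,0,0,0,0,0,30,0,0,-0.5,0,0,0,30,0,0,-1.5,0,0,0,30,0,0,-2.6,0,0,0,30,0,0,-3.2,0,0,0,30,0,0,-3.4,0,0,0,30,0,0,-3.4,0,0,0,30]
}}

```text
clock: 29.12
ee_pos: [0.54, 0.2028, 0.1854]
tool_rot: [[0.878, 0.478, -0.0], [0.478, -0.878, 0.0], [-0.0, -0.0, -1.0]]
contact_force: [0.2, 1.3, -0.2]
opening: 0.35
```

Run:
```python
from h import *
im=shot('wrist','w10'); f=fitcup(im,'yellow',.014,roi=((.4,.75),(.1,.4))); print(f, fitcup(im,'green',.011))
W=cloud(im); W=W[np.hypot(W[...,0]-f[0][0],W[...,1]-f[0][1])<.018]; print('floor z (want .017)',np.nanpercentile(W[:,2],[5,50,95]))
plan(*grip((.599,-.3124,.221)),.135,.221)
```

```text
(array([0.6174, 0.2448, 0.4903]), 2243, 0.4, 0.0723) (array([ 0.6174,  0.2453, -0.058 ]), 1914, 0.41, 0.0662)
floor z (want .017) [0.01592156 0.01719013 0.01836099]
plan [-6.96 11.42  1.24] [-0.    0.02  2.65] from [0.5394 0.2027 0.1844] t 29.18 open 0.349 F [ 0.4 -0.2 -1.2]
```

>>> {"api": "carry_out", "payload": {
  "motion": [-0.3,0.5,0,0,0,0.1,30,-0.9,1.4,0,0,0,0.3,30,-1.6,2.6,0,0,0,0.6,30,-2.35,3.8,0,0,0,0.9,30,-3.1,5,0.2,0,0,1.2,30,-3.8,6.2,0.4,0,0,1.4,30,-4.55,7.4,0.6,0,0,1.7,30,-5.25,8.6,0.8,0,0,2,30,-6,9.8,1,0,0,2.3,30,-6.6,10.8,1.2,0,0,2.6,30]
}}

```text
clock: 30.42
ee_pos: [0.5133, -0.3042, 0.1352]
tool_rot: [[0.975, 0.222, -0.003], [0.222, -0.975, 0.002], [-0.002, -0.003, -1.0]]
contact_force: [0.2, 0.2, 0.2]
opening: 0.354
```

Run:
```python
from h import *
im=shot('wrist'); f=fitcup(im,'red'); print(f)
plan(*grip(f[0]),.14,f[0][2]); plan(*grip(f[0]),.0385,f[0][2])
```

```text
(array([ 0.5989, -0.3119,  0.2231]), 2748, 0.28, 0.0598)
plan [-0.1   0.53 -0.14] [ 0.02  0.04 -0.03] from [ 0.5124 -0.3099  0.1343] t 30.48 open 0.349 F [ 0.5 -3.9 -0.5]
plan [-0.09  0.52  2.4 ] [ 0.02  0.04 -0.03] from [ 0.5124 -0.3099  0.1343] t 30.48 open 0.349 F [ 0.5 -3.9 -0.5]
```

>>> {"api": "carry_out", "payload": {
  "motion": [-0.05,0.3,0,0,0,0,30,-0.09,0.52,0,0,0,0,30,-0.09,0.52,0,0,0,0,30,-0.09,0.52,0,0,0,0,30]
}}

```text
clock: 30.98
ee_pos: [0.5163, -0.3228, 0.1378]
tool_rot: [[0.974, 0.226, 0.0], [0.226, -0.974, 0.0], [0.0, -0.0, -1.0]]
contact_force: [0.5, 0.4, -0.4]
opening: 0.35
```

Run:
```python
from h import *
im=shot('wrist','w11'); f=fitcup(im,'red'); print(f)
plan(*grip(f[0]),.0385,f[0][2])
```

```text
(array([ 0.599 , -0.3123,  0.2218]), 2694, 0.27, 0.0599)
plan [-0.13  0.2   2.48] [-0.   -0.    0.06] from [ 0.5163 -0.3229  0.1378] t 31.02 open 0.354 F [0.2 0.  1. ]
```

View pics/w11.png

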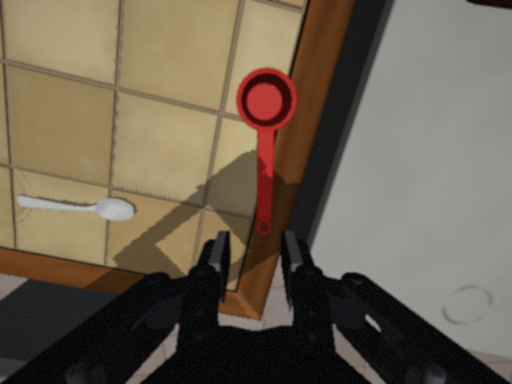

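The red handle (265,180) is about 8 mm right of the finger centre, which matches the computed 0.2 shift. I'll correct for it, grip and lift.

>>> {"api": "carry_out", "payload": {
  "motion": [-0.13,0.2,0.6,0,0,0.06,30,-0.13,0.2,1.4,0,0,0.06,30,-0.13,0.2,2.2,0,0,0.06,30,-0.13,0.2,2.48,0,0,0.06,30,-0.13,0.2,2.48,0,0,0.06,30,-0.13,0.2,2.48,0,0,0.06,5,-0.13,0.2,2.48,0,0,0.06,5,-0.13,0.2,2.48,0,0,0.06,5,-0.13,0.2,2.48,0,0,0.06,5,-0.13,0.2,2.48,0,0,0.06,5]
}}

```text
clock: 32.28
ee_pos: [0.513, -0.3333, 0.0391]
tool_rot: [[0.976, 0.218, 0.001], [0.218, -0.976, -0.001], [0.001, 0.001, -1.0]]
contact_force: [-1.0, 0.0, 3.4]
opening: 0.143
```

>>> {"api": "carry_out", "payload": {
  "motion": [0,0,-0.2,0,0,0,5,0,0,-0.7,0,0,0,5,0,0,-1.4,0,0,0,5,0,0,-2.1,0,0,0,5,0,0,-2.8,0,0,0,5,0,0,-3.3,0,0,0,5,0,0,-3.5,0,0,0,5,0,0,-3.5,0,0,0,5]
}}

```text
clock: 33.28
ee_pos: [0.5128, -0.3329, 0.1788]
tool_rot: [[0.976, 0.218, 0.0], [0.218, -0.976, -0.0], [0.0, 0.0, -1.0]]
contact_force: [-0.2, 0.1, -1.2]
opening: 0.142
```

Run:
```python
from h import *
im=shot('wrist'); f=fitcup(im,'red',.14,zt=.012); print(f)
s=arm.sense();p=s['ee_pos'];R=s['tool_rot'];print('cup in tool',(np.array(R).T@(np.r_[f[0][:2],p[2]]-p)))
plan(*grip((.6174,.2450,1.05)),.18,1.05)
```

```text
(array([ 0.5982, -0.3126,  0.2294]), 8230, 0.31, 0.2033)
cup in tool [ 8.81748778e-02 -6.81882467e-04 -6.55562290e-05]
plan [  4.23 -11.89  -0.05] [-0.01  0.   -7.93] from [ 0.5123 -0.3325  0.1778] t 33.33 open 0.141 F [ 0.1  0.4 -0.9]
```

>>> {"api": "carry_out", "payload": {
  "motion": [0.2,-0.5,0,0,0,-0.3,5,0.5,-1.4,0,0,0,-0.9,5,0.9,-2.5,0,0,0,-1.7,5,1.3,-3.6,0,0,0,-2.4,5,1.7,-4.8,0,0,0,-3.2,5,2.1,-6,0,0,0,-4,5,2.55,-7.2,0,0,0,-4.8,5,3,-8.4,0,0,0,-5.6,5,3.35,-9.4,0,0,0,-6.3,5,3.6,-10.1,0,0,0,-6.8,5]
}}

```text
clock: 34.58
ee_pos: [0.5634, 0.0963, 0.1772]
tool_rot: [[0.592, 0.806, -0.003], [0.806, -0.592, 0.001], [-0.001, -0.003, -1.0]]
contact_force: [-0.5, -0.3, -0.9]
opening: 0.145
```

Run:
```python
from h import *
shot('wrist'); shot('wrist')
plan(*grip((.6174,.2450,1.05)),.125,1.05)
```

```text
plan [ 1.59 -0.85  1.31] [-0.03  0.   -1.07] from [0.5635 0.0971 0.1773] t 34.67 open 0.142 F [-0.  -0.9 -1.1]
```

>>> {"api": "carry_out", "payload": {
  "motion": [0.4,-0.2,0,0,0,-0.3,5,1,-0.5,0,0,0,-0.7,5,1.45,-0.8,0,0,0,-1,5,1.59,-0.85,0.1,0,0,-1.07,5,1.59,-0.85,0.5,0,0,-1.07,5,1.59,-0.85,0.9,0,0,-1.07,5,1.59,-0.85,1.2,0,0,-1.07,5,1.59,-0.85,1.3,0,0,-1.07,5,1.59,-0.85,1.3,0,0,-1.07,5,1.59,-0.85,1.3,0,0,-1.07,5]
}}

```text
clock: 35.92
ee_pos: [0.5763, 0.1642, 0.1272]
tool_rot: [[0.503, 0.864, 0.001], [0.864, -0.503, 0.0], [0.001, 0.001, -1.0]]
contact_force: [0.2, 0.2, -0.2]
opening: 0.143
```

Run:
```python
from h import *
both('m10',[('green',.011),('yellow',.014),('red',.086)])
plan(*grip((.6174,.2450,1.05)),.0555,1.05)
```

```text
scene [('green', (array([ 0.6165,  0.243 , -0.0407]), 162, 0.34, 0.0651)), ('yellow', (array([0.6166, 0.242 , 0.4952]), 201, 0.27, 0.0705)), ('red', (array([0.6189, 0.2377, 1.047 ]), 146, 0.21, 0.1502))]
side [('green', (array([ 0.6184,  0.2456, -0.031 ]), 89, 0.24, 0.0686)), ('yellow', (array([0.6185, 0.2444, 0.5064]), 195, 0.59, 0.0732)), ('red', (array([0.6203, 0.2405, 1.0604]), 154, 0.85, 0.1485))]
wrist [('green', (array([ 0.6157,  0.2465, -0.0393]), 1652, 0.17, 0.0659)), ('yellow', (array([0.6169, 0.2449, 0.497 ]), 1554, 0.17, 0.0712)), ('red', (array([0.6199, 0.2412, 1.0517]), 7629, 0.28, 0.151))]
plan [ 0.06 -0.11  1.79] [ 0.01 -0.01 -0.05] from [0.5762 0.1643 0.1272] t 36.08 open 0.144 F [ 0.2 -0.2 -0.2]
```

View pics/m10.png

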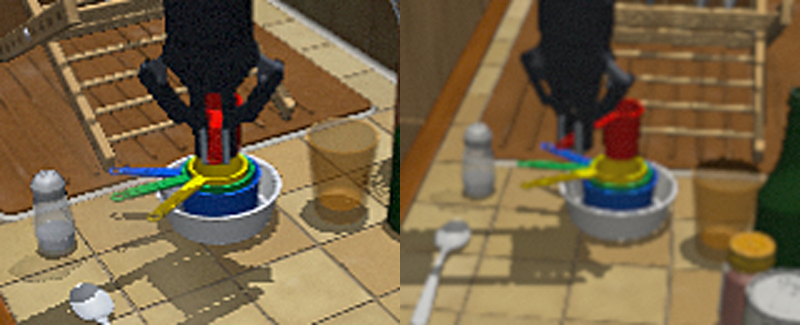

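All three cameras put red about 4.5 mm off yellow's centre, matching the planned shift (0.06,-0.11). I'll correct that first, then insert.

>>> {"api": "carry_out", "payload": {
  "motion": [0.06,-0.11,0,0,0,0,5,0.06,-0.11,0.2,0,0,0,5,0.06,-0.11,0.6,0,0,0,5,0.06,-0.11,1,0,0,0,5,0.06,-0.11,1.3,0,0,0,5,0.06,-0.11,1.5,0,0,0,5,0.06,-0.11,1.65,0,0,0,5,0.06,-0.11,1.74,0,0,0,5,0.06,-0.11,1.79,0,0,0,5,0.06,-0.11,1.79,0,0,0,5]
}}

```text
clock: 37.33
ee_pos: [0.5736, 0.1682, 0.0559]
tool_rot: [[0.503, 0.865, 0.001], [0.865, -0.503, -0.0], [0.0, 0.001, -1.0]]
contact_force: [-3.7, -2.8, 5.6]
opening: 0.144
```

Run:
```python
from h import *
both('m11',[('green',.011),('yellow',.014),('red',.017)])
plan(*grip((.6174,.2450,1.05)),.0555,1.05)
```

```text
scene [('green', (array([ 0.6176,  0.2443, -0.015 ]), 56, 0.16, 0.0644)), ('yellow', (array([0.6163, 0.2412, 0.4914]), 83, 0.2, 0.0705)), ('red', (array([0.6156, 0.2417, 1.0574]), 115, 0.16, 0.0805))]
side [('green', (array([0.6185, 0.246 , 0.0058]), 50, 0.82, 0.0677)), ('yellow', (array([0.6182, 0.2453, 0.5036]), 77, 0.79, 0.0726)), ('red', (array([0.617 , 0.2438, 1.0523]), 74, 0.67, 0.0791))]
wrist [('green', (array([ 0.6173,  0.2454, -0.0535]), 7427, 0.29, 0.0663)), ('yellow', (array([0.6175, 0.2452, 0.4967]), 8385, 0.43, 0.0718)), ('red', (array([0.6169, 0.2452, 1.0544]), 8035, 0.29, 0.081))]
plan [ 0.01 -0.01  0.01] [ 0.01 -0.   -0.06] from [0.5735 0.1681 0.0559] t 37.48 open 0.143 F [-3.  -3.   5.1]
```

View pics/m11.png

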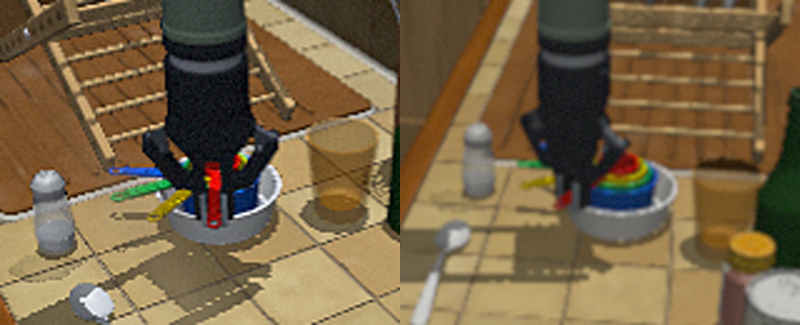

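Red is in the stack. Release, lift and check how it's seated.

>>> {"api": "carry_out", "payload": {
  "motion": [0,0,0,0,0,0,30,0,0,0,0,0,0,30,0,0,0,0,0,0,30,0,0,-0.5,0,0,0,30,0,0,-1.5,0,0,0,30,0,0,-2.6,0,0,0,30,0,0,-3.2,0,0,0,30,0,0,-3.4,0,0,0,30,0,0,-3.4,0,0,0,30]
}}

```text
clock: 38.6
ee_pos: [0.5732, 0.1685, 0.1916]
tool_rot: [[0.503, 0.865, 0.001], [0.865, -0.503, 0.0], [0.001, 0.001, -1.0]]
contact_force: [-0.7, -0.3, 0.4]
opening: 0.351
```

Run:
```python
from h import *
both('m12',[('blue',.008),('green',.011),('yellow',.014),('red',.017)])
im=shot('wrist'); W=cloud(im)
r=np.hypot(W[...,0]-.617,W[...,1]-.245)
print('floor z (want .020)',np.nanpercentile(W[r<.012][:,2],[5,50,95]))
for c,(rr,h) in CUP.items():
    P=W[mask(im,c)&(abs(r-rr+.0015)<.003)]; P=P[np.isfinite(P).all(1)&(P[:,2]>.045)]
    A=np.c_[P[:,:2]-[.617,.245],np.ones(len(P))]; s=np.linalg.lstsq(A,P[:,2],rcond=None)[0]; print(c,'rim z',round(s[2],4),'want',dict(blue=.058,green=.0635,yellow=.069,red=.0745)[c],'tilt',np.round(s[:2],3))
```

```text
scene [('blue', (array([ 0.6169,  0.2429, -0.5853]), 177, 0.42, 0.0628)), ('green', (array([ 0.6168,  0.2434, -0.032 ]), 143, 0.26, 0.0653)), ('yellow', (array([0.6166, 0.2422, 0.4993]), 169, 0.25, 0.0723)), ('red', (array([0.6163, 0.2423, 1.0453]), 213, 0.26, 0.076))]
side [('blue', (array([ 0.6181,  0.2453, -0.5604]), 156, 0.74, 0.0625)), ('green', (array([ 0.6188,  0.2461, -0.0147]), 88, 0.21, 0.0691)), ('yellow', (array([0.6182, 0.2453, 0.523 ]), 128, 0.24, 0.0745)), ('red', (array([0.618 , 0.2445, 1.0535]), 152, 0.32, 0.0796))]
wrist [('blue', (array([ 0.6176,  0.2452, -0.6032]), 2049, 0.29, 0.0606)), ('green', (array([ 0.6174,  0.2455, -0.0515]), 1947, 0.29, 0.0662)), ('yellow', (array([0.6176, 0.2451, 0.4954]), 2049, 0.29, 0.0719)), ('red', (array([0.6171, 0.2455, 1.0472]), 2008, 0.25, 0.0768))]
floor z (want .020) [0.01898236 0.02024896 0.02144922]
blue rim z 0.0572 want 0.058 tilt [-0.01   0.017]
green rim z 0.0635 want 0.0635 tilt [0.002 0.006]
yellow rim z 0.0682 want 0.069 tilt [-0.016  0.042]
red rim z 0.0714 want 0.0745 tilt [0.028 0.087]
```

View pics/m12w.png

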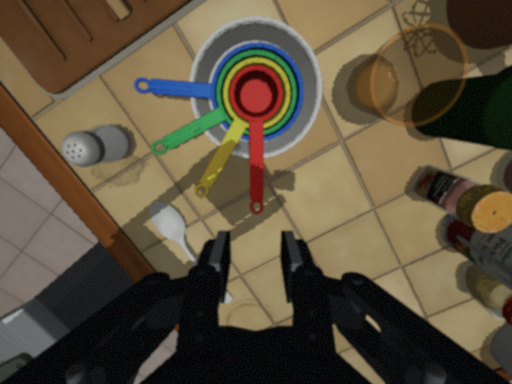

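View pics/m12.png

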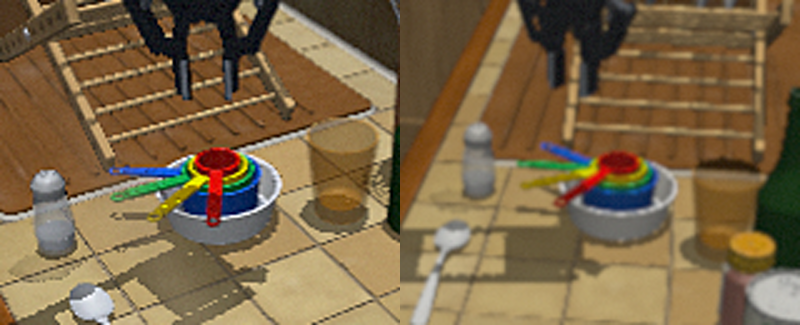

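All four cups are nested and concentric. Red's floor reads z=0.0202 against 0.020 expected, and the gripper is clear. I'll hand it in.

```bash
python3 -c "
from cell import arm
print(arm.finish_job(), arm.sense()['clock'])"
```

```text
the job is handed in; nothing more can be done
the job is handed in; nothing more can be done
```

The measuring-cup set is put away and the job handed in at about 39 s of the 134 s allowed. I parked red at (0.6, -0.315), stood blue in the bowl, then nested green, yellow and red in that order. Handles are about 0.55 rad apart. Everything is released, with the gripper open well above the stack.

**Seating:** the floor heights in the wrist camera were all within 1 mm of what they should be:

| Cup | Floor height measured | Expected |
|---|---|---|
| Blue | about 10.5 mm | 11 mm |
| Green | about 13.5 mm | 14 mm |
| Yellow | 17.2 mm | 17 mm |
| Red | 20.2 mm | 20 mm |

- **Centring:** in each camera the four cup centres agree within about 1–2 mm.
- **Contact:** readings at the end of each placing move were below about 8 N.

**Checks that disagreed:**
- **Rim fit:** a last rough fit showed red's rim 3 mm low and tilted (0.09 slope), and yellow's slightly tilted (0.04). I put this down to inner-wall points in the fit. Red's floor reading and the pictures showed it upright and fully down.
- **Bowl fit:** one early side-camera fit of the bowl was plainly wrong, so I discarded it. Later fits agreed to about 2 mm.

The jars, shaker and spoons were never approached by plan and look unmoved in the last pictures that show them, but I did not measure them again.

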